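Clear the offcuts and photograph the die

ROBOT

A 6-joint arm with a two-finger parallel gripper is mounted at the origin on the work surface. World frame = base frame: x ahead of the robot, y to its left, z up, the work surface at z = 0. Lengths are in m, angles in rad, forces in N, time in s.
With the tool pointing down it reaches from about 0.375 to 0.975 m from the base axis. Payload 3.8 kg.
Tool frame: the origin (TCP) lies between the finger pads; the fingertips stand 8 mm ahead of it and the grasp point (between the pads) lies 11 mm behind it (tcp_to_tips is the distance from the TCP to the fingertips, in m); z points along the fingers, y is the line along which they close (so a half turn about z gives the same grasp; the last joint's range is limited). The gripper opens to 85 mm and grips with 20 to 120 N. Pads are 22 mm wide; open, the fingers measure 114 mm over their backs; the gripper's body (76 mm by 85 mm) begins 54 mm behind the grasp point. The pads swing forward as they close: fully open they stand 13 mm farther back than shut.
Start: joints at [-1.149, 0.264, 1.604, -0, 1.274, -0.037], TCP at [0.299, -0.605, 0.239] pointing down, gripper open.
Joint ranges: [-2.63, 2.63], [-0.94, 2.18], [0.31, 2.57], [-1.31, 4.45], [0, 2.66], [-2.55, 2.55]. Speed limits (rad/s): [2.57, 2.57, 3.14, 3.14, 3.14, 3.14].

INTERFACE

Orientations are given as a rotation vector (axis times angle).
In Python, from workcell import * gives the robot as it stands.
- The arm moves only by the tool move_arm, never from a script. Its argument "series" is one flat list of numbers, 7 for each row, row after row: the finger opening in cm, from 0 to 8.54, then the shift along the tool's x, y, z in cm, then the turn, a rotation vector about the tool's x, y, z in degrees. A call has 1 to 5 rows; each row shifts and turns the commanded pose from where the row before left it, along the tool's axes as they then stand; what a row does not reach is not made up. A row lasts 1/8 s, in which the tool goes at most 62.5 mm and 10.7 degrees, less where a joint would pass 70% of its speed; a pose out of reach is approached as far as the arm can. A call is refused whole if a number of a shift passes 6.25 or a number of a turn 10.7, either way. A call with a gripper value outside its range is refused whole. The fingers move at their own pace and stop on an object; "grip_force" is the grip in N (left out, the last holds). Time passes only in rows, so rows that do not move let the fingers close. It gives the time, the measured TCP pose, the force, the opening and the grip force at its end, in the units of the state.
- read_state(): the state, without advancing time (a new reading comes with each control period).
- read_camera(name): name is "scene" or "side" or "wrist"; returns the picture (420x560x3 uint8, red, green, blue); there is no depth.
- calibration(name): a dict with "camera_matrix" (3x3 intrinsics, pixels), "k1" (the pictures are not rectified: a ray, as slopes to the right and down, at radius r is drawn at 1 + k1 r^2 times it, then the intrinsics apply), "rvec" (rotation vector, rad) and "tvec" (3), from world to camera coordinates, as OpenCV has them. Camera axes: x right, y down, z forward; pixel columns grow to the right and rows downward; lengths in m; the calibration is good to about 2 mm. A picture is of the moment at which its call begins: read the wrist's pose just before it. calibration takes no time and is no camera call; for the wrist camera it gives the pose at the moment of the call.
- finish_job(): hands the job in; it is judged then, once.
The state is a dict: "time": time; "q": joint angles; "joint_vel": joint speeds; "joint_torque": joint torques, N m; "tool_pos": TCP position; "tcp_rot": TCP orientation; "wrist_force": force on the tool from outside, world axes, zero at the start; "torque": the same for the moment, N m; "width": opening from 0.0 (shut) to 1.0 (fully open); "grip_force": force on a finger pad.
Only numpy, scipy, OpenCV 4.12 (cv2) and the standard library are available. Lean on these libraries where they do the work, as an engineer would, in place of code of your own. Each camera call takes 0.05 s, during which the arm holds its last target. There are 200 camera calls.

TASK

Put every stick offcut that lies on the slide plate, on the die and on the white pad into the scrap bin. Once they are all in it, wind the handwheel clockwise until the slide plate touches its end stop under the camera, and only then press the keys of the key box one at a time, each fully down: first lamp (the smallest), then focus (the middle one), then picture (the largest). Leave the whole sticks, the syringes, the loupe and the spare die where they are.

Things in the scene. Friction and masses are not known exactly. Their poses are not given: they have to be found in the camera images.
- offcut1_mid (a point): Offcut of a wooden polishing stick, square-cut, pale: 36 mm along its x, 18 mm along y, 18 mm along z, 14 g. The point is its middle. Starts on the slide plate beside the die. Some offcuts are absent in a given run (None).
- offcut2_mid (a point): Offcut of a wooden polishing stick, square-cut, dark: 30 mm along its x, 22 mm along y, 18 mm along z, 14 g. The point is its middle. Starts on the slide plate beside the die. Some offcuts are absent in a given run (None).
- offcut3_mid (a point): Offcut of a wooden polishing stick, pale, with a worn chisel tip adding 10 mm at its +x end: 26 mm along its x, 20 mm along y, 20 mm along z, 14 g. The point is its middle. Starts on the slide plate beside the die. Some offcuts are absent in a given run (None).
- offcut4_mid (a point): Offcut of a wooden polishing stick, square-cut, pale: 38 mm along its x, 20 mm along y, 16 mm along z, 14 g. The point is its middle. Starts on the round die's face. Some offcuts are absent in a given run (None).
- offcut5_mid (a point): Offcut of a wooden polishing stick, square-cut, pale: 34 mm along its x, 18 mm along y, 18 mm along z, 14 g. The point is its middle. Starts on the white pad in front of the slide. Some offcuts are absent in a given run (None).
- offcut6_mid (a point): Offcut of a wooden polishing stick, dark, with a worn chisel tip adding 10 mm at its +x end: 28 mm along its x, 22 mm along y, 20 mm along z, 14 g. The point is its middle. Starts on the white pad in front of the slide. Some offcuts are absent in a given run (None).
- offcut7_mid (a point): Offcut of a wooden polishing stick, square-cut, pale: 40 mm along its x, 20 mm along y, 20 mm along z, 14 g. The point is its middle. Starts on the white pad in front of the slide. Some offcuts are absent in a given run (None).
- bin: Open scrap bin of dark sheet steel, fixed: 140 mm along its x, 180 mm along y, 60 mm high, walls and floor 4 mm. Origin at the centre of its underside, z up. It stands in front to the robot's left or right; the key box stands on the other side.
- station: Inspection station, fixed: slide base 450 mm along its y, 170 mm wide, flat top at z 43 mm; origin under it. In its frame: slide plate 180 x 180 mm, top at z 55 mm, centre at y -60 mm at the start; on its centre a steel die, 80 mm across, face at z 83 mm, bolted from below. Camera at x 0, y 130 mm: lamp ring 72 mm across from z 170 up to 322 mm; column at x 145, y 130 mm, 344 mm high.
- slide (a joint): Travel of the slide plate along the station's +y towards the camera, m: 0 at the outer end (start), 0.190 against the steel end stop that stands across the rails (its two screw heads meet the plate at y 220 mm in the station's frame), with the die under the camera. Driven only by the handwheel through a toothed belt; stays where it is left.
- handwheel (a joint): Angle of the handwheel, rad, 0 at the start, growing clockwise as seen from above; 71.43 rad per m of slide, so 88 mm of slide a turn and 13.57 rad (2.16 turns) to the stop. About 0.05 N m turns it.
- wheel_axis (a point): Point on the upright axis of the handwheel, at the top of its hub, 58 mm above the bench. Black wheel 112 mm across, rim 40 to 50 mm above the bench; it sits beyond the -y end of the slide base.
- crank_top (a point): Top centre of the handwheel's upright steel crank grip: 20 mm thick, 45 mm tall (top 97 mm, foot 52 mm above the bench), 42 mm from the wheel's axis. It revolves freely on its own pin, so it may be held while it goes round. Where it stands on the circle at the start varies.
- keybox: Camera key box, fixed: grey, 80 mm along its x, 165 mm along y, 26 mm high. Origin at the centre of its underside. Three round black keys stand in a row along its y, 10 mm proud of the box (tops 36 mm above the bench), at x 0: the smallest (lamp, 17 mm across) at y +52 mm, the middle one (focus, 25 mm across) at y +6 mm, the largest (picture, 35 mm across) at y -45 mm.
- key_lamp (a joint): How far the smallest key is pressed, m: 0 up, 0.005 fully down. Spring: 1.5 N to start, 4 N fully down.
- key_focus (a joint): The same for the middle key.
- key_picture (a joint): The same for the largest key.
- stick_a: Leave it: whole pale polishing stick (140 x 10 x 9 mm), lying across the near edge of the pad, along y. Origin at its underside.
- syringe_a: Leave it: paste syringe (105 mm long, barrel 16 mm), lying across the near edge of the pad, along y. Origin at its underside.
- stick_b: Leave it: whole dark polishing stick (160 x 10 x 9 mm) behind the handwheel. Origin at its underside.
- syringe_b: Leave it: paste syringe behind the slide. Origin at its underside.
- syringe_c: Leave it: paste syringe to the right of the handwheel. Origin at its underside.
- loupe: Leave it: steel eye loupe, 38 mm across, 40 mm high, right of the handwheel. Origin at its underside.
- spare_die: Leave it: spare steel die, 56 mm across, 30 mm high, right of the handwheel. Origin at its underside.
Things that resemble listed ones, but are neither listed nor needed, are in the scene too. Leave any turquoise look-alike of the part that bears offcut1_mid alone. Leave any red look-alike of the part that bears handwheel alone.

How it is judged:
By the outcome, as a careful person would: the job done as asked, in the order asked, and still so for the second after the job is handed in, with the robot touching nothing.
Of offcut1, offcut2, offcut3, offcut4, offcut5, offcut6, offcut7 only 4 to 6 are there at a start; the rules pass over those that are not, and their reading is None.
At some moment in a run one of offcut1, offcut2, offcut3, offcut4, offcut5, offcut6, offcut7 may be knocked a few centimetres aside while the robot is not near it.
Once in a run the grip may slacken for a moment while it holds something.
It also fails if it takes over 210 s, if anything falls off the work surface, if the arm or the gripper's body presses on something with over 40 N, if the wrist force passes 120 N, or if a joint passes its speed limit or range.

## Working session

There is one attempt and no reset: what is moved stays moved. The work goes in short steps, Python scripts to look and compute and a tool call to move; the robot and the scene stay as the last step left them, time stands still between calls to the robot, and variables do not carry over. Pictures are saved under pics/ and viewed, at most 14 in all, crops included, and the job is handed in when it is done.

Besides the shell and the picture viewer there is one more tool, called after "Call:" by a JSON object that holds its "op" and its "data", one argument or row to a line. move_arm: Moves the arm, as the interface text tells. Its arguments: {"type":"object","properties":{"series":{"type":"array"},"grip_force":{"type":"number"}},"required":["series"]}

```bash
ls; mkdir -p pics
python3 - <<'E'
from workcell import *
import cv2
s=read_state();print(s)
for n in("scene","side"):
    cv2.imwrite(f"pics/{n}0.png",cv2.cvtColor(read_camera(n),cv2.COLOR_RGB2BGR));print(n,calibration(n))
E
```

```text
pics
{'time': 0.0, 'q': array([-1.14891263e+00,  2.64787265e-01,  1.60537027e+00,  5.32184773e-06,
        1.27367782e+00, -3.69264709e-02]), 'joint_vel': array([ 3.75486668e-04, -1.19411910e-03,  7.25813910e-04, -8.41414790e-04,
       -3.52668319e-05,  3.18143049e-04]), 'joint_torque': array([-2.83816764e-03, -5.15127432e+01, -3.67310894e+01, -5.16756718e-04,
        1.30512955e-02,  3.30110254e-06]), 'tool_pos': array([ 0.29864049, -0.60455678,  0.23794102]), 'tcp_rot': array([-3.05714466e+00, -7.13889417e-01,  6.65581840e-04]), 'wrist_force': array([ 0.45366177, -0.1583921 ,  0.36099721]), 'torque': array([ 0.00310727, -0.03992718,  0.01407988]), 'grip_force': 0.0, 'width': 1.0000316013783261}
scene {'camera_matrix': array([[467.64878902,   0.        , 279.07765299],
       [  0.        , 467.64878902, 203.47116017],
       [  0.        ,   0.        ,   1.        ]]), 'k1': 0.05580461700685864, 'rvec': array([ 1.74465112,  1.7760163 , -0.72838142]), 'tvec': array([ 0.03258354, -0.32044063,  1.70163801])}
side {'camera_matrix': array([[383.63488764,   0.        , 280.55276891],
       [  0.        , 383.63488764, 213.43866507],
       [  0.        ,   0.        ,   1.        ]]), 'k1': 0.025210564550996337, 'rvec': array([ 0.77687467, -2.61545252,  1.06588375]), 'tvec': array([0.40420931, 0.27854907, 0.7941931 ])}
```

View pics/scene0.png

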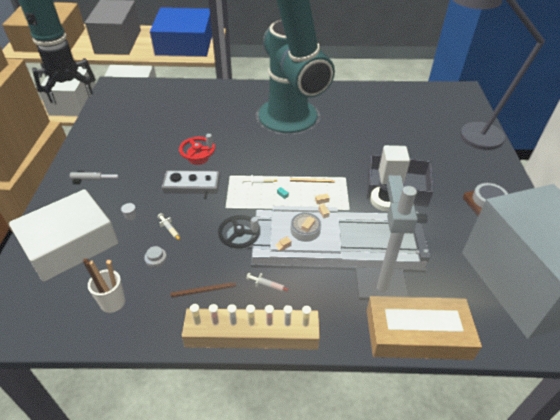

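View pics/side0.png

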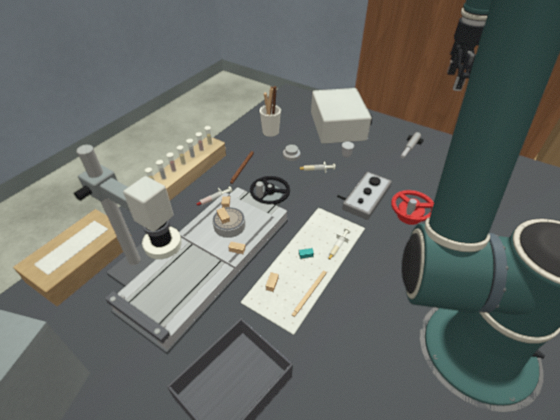

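The scene view shows offcut candidates at (322,199) on the pad, (324,211) on the plate, (307,223) on the die and (284,243) on the plate. The turquoise look-alike is at (283,192), the red wheel at (197,149) and the black handwheel at (240,232). The bin is on the robot's left and the key box on its right. The side view shows the same four offcuts at (272,282), (236,247), (226,213) and (226,200). Next I'll take a close crop of both views and set up helpers.

```bash
cat > h.py <<'E'
import numpy as np, cv2
from workcell import *
from scipy.spatial.transform import Rotation as R
def cam(n):
    c=calibration(n);K=c["camera_matrix"];k=np.array([c["k1"],0,0,0,0.]);return K,k,R.from_rotvec(c["rvec"]).as_matrix(),np.asarray(c["tvec"])
def ray(C,uv):
    K,k,M,t=C;p=cv2.undistortPoints(np.array([[uv]],float),K,k)[0,0]
    return -M.T@t, M.T@np.array([p[0],p[1],1])
def onz(C,uv,z):
    o,d=ray(C,uv);return o+d*(z-o[2])/d[2]
def proj(C,P):
    K,k,M,t=C;return cv2.projectPoints(np.atleast_2d(np.array(P,float)),cv2.Rodrigues(M)[0],t,K,k)[0][:,0]
def tri(C1,u1,C2,u2):
    o1,d1=ray(C1,u1);o2,d2=ray(C2,u2);A=np.c_[d1,-d2];s=np.linalg.lstsq(A,o2-o1,rcond=None)[0]
    a=o1+d1*s[0];b=o2+d2*s[1];return (a+b)/2,np.linalg.norm(a-b)
def save(n,img): cv2.imwrite(f"pics/{n}.png",cv2.cvtColor(img,cv2.COLOR_RGB2BGR))
E
python3 - <<'E'
from h import *
a=cv2.imread("pics/scene0.png")[125:275,150:450];b=cv2.imread("pics/side0.png")[170:330,100:380]
a=cv2.resize(a,(600,300),interpolation=cv2.INTER_CUBIC);b=cv2.resize(b,(525,300),interpolation=cv2.INTER_CUBIC)
o=np.zeros((600,600,3),np.uint8);o[:300]=a;o[300:,:525]=b;cv2.imwrite("pics/crop0.png",o)
S=cam("scene");D=cam("side")
print(tri(S,(240,230),D,(270,189)), "wheel")
for n,u,v in(("pad",(322,199),(272,282)),("pl",(324,211),(236,247)),("die",(307,223),(226,213)),("pl2",(284,243),(226,200)),("crank",(0,0),(0,0)))[:4]: print(n,tri(S,u,D,v))
E
```

```text
(array([ 0.60167877, -0.12850176,  0.04728984]), np.float64(0.002169868800942647)) wheel
pad (array([0.44072088, 0.10073189, 0.00884535]), np.float64(0.000552357097914696))
pl (array([0.54385952, 0.09698726, 0.06443727]), np.float64(0.0007498698601260378))
die (array([0.6137539 , 0.04554627, 0.09305375]), np.float64(0.005496113253317787))
pl2 (array([ 0.66121562, -0.01158932,  0.06737018]), np.float64(0.0026130012274007274))
```

View pics/crop0.png

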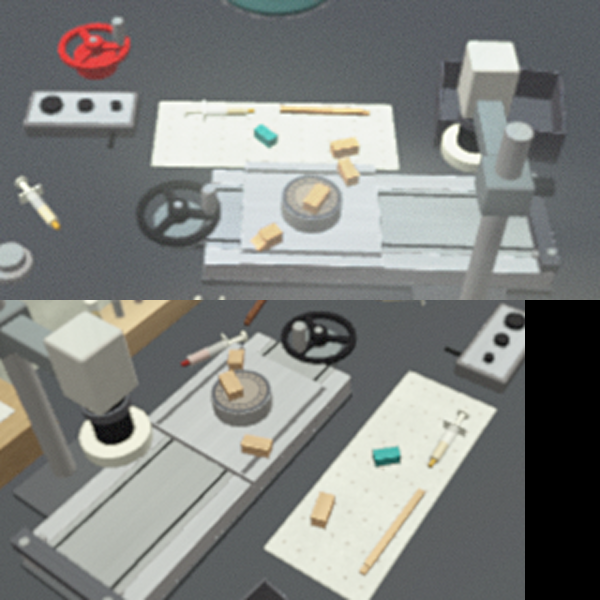

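The crop shows exactly four offcuts, all pale: pad, plate front, die and plate rear (the rear one has a chisel tip). The turquoise block and the red wheel stay out of it. Now the fixtures.

Run:
```python
from h import *
np.set_printoptions(precision=4,suppress=True)
S=cam("scene");D=cam("side");W=cam("wrist")
s=read_state();T=R.from_rotvec(s["tcp_rot"]).as_matrix();print("tool",T)
print("wcam in tool",T.T@(-W[2].T@W[3]-s["tool_pos"]),"axes",(W[2]@T).T, W[0][0,0])
for n,uv in dict(a=(371,157),b=(431.5,158),c=(432.5,197)).items(): print("bin scene",n,onz(S,uv,.06))
for n,uv in dict(a=(240.5,324),b=(291.5,367),c=(171,388)).items(): print("bin side",n,onz(D,uv,.06))
print("crank",tri(S,(254,218.5),D,(260,183)))
for n,u,v in(("pic",(175.5,177),(375,181)),("foc",(193,177),(367.5,194)),("lamp",(208,177.5),(361,206))): print(n,onz(S,u,.036),onz(D,(v[0],v[1]),.036))
```

```text
tool [[ 0.8966  0.4429 -0.0008]
 [ 0.4429 -0.8966  0.0019]
 [ 0.0001 -0.002  -1.    ]]
wcam in tool [ 0.0832 -0.0001 -0.1361] axes [[-0.0005 -0.945  -0.3271]
 [ 1.     -0.0006  0.0002]
 [-0.0003 -0.3271  0.945 ]] 329.28869469396955
bin scene a [0.3054 0.2543 0.06  ]
bin scene b [0.3068 0.438  0.06  ]
bin scene c [0.4785 0.4044 0.06  ]
bin side a [0.4178 0.2455 0.06  ]
bin side b [0.2875 0.2628 0.06  ]
bin side c [0.4461 0.4095 0.06  ]
crank (array([ 0.6054, -0.0893,  0.0965]), np.float64(0.001451135043113737))
pic [ 0.3839 -0.3378  0.036 ] [ 0.3749 -0.3338  0.036 ]
foc [ 0.3827 -0.2856  0.036 ] [ 0.3702 -0.2712  0.036 ]
lamp [ 0.3838 -0.2405  0.036 ] [ 0.3653 -0.2177  0.036 ]
```

Call:
{"op": "move_arm", "data": {
  "series": [8.5,4.36,-3.93,-0.65,0,0,0,8.5,4.36,-3.93,-0.65,0,0,0,8.5,4.36,-3.93,-0.65,0,0,0,8.5,4.36,-3.93,-0.65,0,0,0,8.5,4.36,-3.93,-0.65,0,0,0],
  "grip_force": 30
}}

```text
time: 0.72
tool_pos: [0.4075, -0.3305, 0.2715]
tcp_rot: [-3.059, -0.714, 0.0]
wrist_force: [1.1, -0.2, 0.2]
width: 0.993
grip_force: 0.0
```

Call:
{"op": "move_arm", "data": {
  "series": [8.5,4.36,-3.93,-0.65,0,0,0,8.5,4.36,-3.93,-0.65,0,0,0,8.5,4.36,-3.93,-0.65,0,0,0,8.5,4.36,-3.93,-0.65,0,0,0,8.5,4.36,-3.93,-0.65,0,0,0]
}}

```text
time: 1.35
tool_pos: [0.5159, -0.0578, 0.3042]
tcp_rot: [3.059, 0.714, -0.0]
wrist_force: [0.3, -0.5, 0.1]
width: 0.995
grip_force: 0.0
```

Call:
{"op": "move_arm", "data": {
  "series": [8.5,4.36,-3.93,-0.65,0,0,0,8.5,4.36,-3.93,-0.65,0,0,0,8.5,0,0,0,0,0,8.8,8.5,0,0,0,0,0,8.8,8.5,0,0,0,0,0,8.8]
}}

```text
time: 1.98
tool_pos: [0.5589, 0.0498, 0.3165]
tcp_rot: [3.141, -0.01, -0.002]
wrist_force: [-0.1, 0.3, -0.3]
width: 0.994
grip_force: 0.0
```

```bash
cat > look.py <<'E'
from h import *
import sys
np.set_printoptions(precision=4,suppress=True)
def state():
    s=read_state();T=R.from_rotvec(s["tcp_rot"]).as_matrix()
    print("t %.2f"%s["time"],"p",s["tool_pos"],"yaw %.1f"%np.degrees(np.arctan2(T[1,0],T[0,0])),"tilt %.1f"%np.degrees(np.arccos(-T[2,2])),"F",s["wrist_force"],"w %.3f"%s["width"],"g %.1f"%s["grip_force"]);return s,T
def pale(im):
    h=cv2.cvtColor(im,cv2.COLOR_RGB2HSV);m=cv2.inRange(h,(8,70,90),(24,255,255))
    m=cv2.morphologyEx(m,cv2.MORPH_OPEN,np.ones((3,3)));return [c for c in cv2.findContours(m,0,1)[0] if cv2.contourArea(c)>150]
E
python3 - <<'E'
from look import *
state();C=cam("wrist");im=read_camera("wrist");save("w1",im)
for c in pale(im):
    r=cv2.minAreaRect(c);print(np.array(r[0]),np.array(r[1]),r[2])
    for z in(.009,.064,.091):print(z,onz(C,r[0],z))
E
```

```text
t 1.98 p [0.5589 0.0498 0.3165] yaw -0.4 tilt 0.1 F [-0.0918  0.2667 -0.3476] w 0.994 g 0.0
[266.0129 285.8939] [88.129   7.7855] 1.2188751697540283
0.009 [0.3557 0.0755 0.009 ]
0.064 [0.3913 0.0722 0.064 ]
0.091 [0.4087 0.0705 0.091 ]
[246.4884 237.4577] [16.5764 28.7675] 74.74488067626953
0.009 [0.4389 0.1024 0.009 ]
0.064 [0.4641 0.0957 0.064 ]
0.091 [0.4765 0.0925 0.091 ]
[242.1557 179.7131] [31.4356 17.0062] 66.37062072753906
0.009 [0.5268 0.1047 0.009 ]
0.064 [0.5411 0.0978 0.064 ]
0.091 [0.5481 0.0944 0.091 ]
[279.5047 117.3915] [19.3286 37.2974] 29.05460548400879
0.009 [0.6105 0.052  0.009 ]
0.064 [0.6144 0.0517 0.064 ]
0.091 [0.6164 0.0515 0.091 ]
[337.478  72.746] [18.8472 36.2397] 55.304847717285156
0.009 [ 0.6649 -0.0214  0.009 ]
0.064 [ 0.6621 -0.0127  0.064 ]
0.091 [ 0.6608 -0.0084  0.091 ]
```

View pics/w1.png

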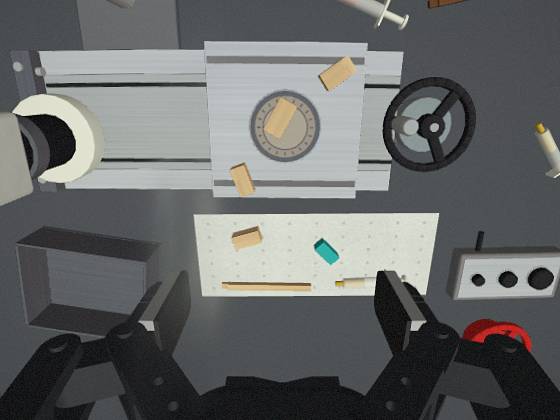

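The overhead view shows the offcuts at (247,238) on the pad, (242,180) and (337,73) on the plate and (280,117) on the die. The stick is at (266,286), the wheel hub at (432,127) with the crank at (405,125), and the keys at (478,281), (508,279) and (540,277). The bin is at lower left.

```bash
cat >> look.py <<'E'
def offc(C,c,z):
    """centre and tool yaw candidates (mod 180) of an offcut at mid height z: tool y across the long side"""
    P=np.array([onz(C,p[0],z)[:2] for p in c.astype(float)])
    r=cv2.minAreaRect((P*1000).astype(np.float32));b=cv2.boxPoints(r);e=max(b[1]-b[0],b[2]-b[1],key=np.linalg.norm)
    a=np.degrees(np.arctan2(e[1],e[0]))   # tool x along long axis
    return np.array(r[0])/1000,sorted(r[1]),(a+90)%180-90
E
python3 - <<'E'
from look import *
C=cam("wrist");im=cv2.cvtColor(cv2.imread("pics/w1.png"),cv2.COLOR_BGR2RGB)
for c,z in zip(pale(im),(.009,.009,.064,.091,.065)): print(offc(C,c,z))
print("axis",onz(C,(432,127.5),.058),"crank",onz(C,(403,124.5),.097))
for n,u in(("lamp",(478,280)),("foc",(508,279)),("pic",(540,277))):print(n,onz(C,u,.036))
for u in((23,227),(161,243),(16,317)):print("bin rim",onz(C,u,.06))
print("stn plate",[onz(C,u,.055)[:2] for u in((205,42),(214,196),(367,44),(355,198))])
E
```

```text
(array([0.3558, 0.0762]), [14.159920692443848, 138.02391052246094], np.float32(88.015076))
(array([0.4389, 0.1029]), [26.441722869873047, 42.86561965942383], np.float32(-74.31766))
(array([0.541 , 0.0976]), [21.18126106262207, 38.27601623535156], np.float32(19.979729))
(array([0.6161, 0.0511]), [20.461313247680664, 39.12437438964844], np.float32(-30.155945))
(array([ 0.6616, -0.0131]), [20.276613235473633, 37.9222297668457], np.float32(-56.349087))
axis [ 0.6011 -0.1291  0.058 ] crank [ 0.6084 -0.0799  0.097 ]
lamp [ 0.3777 -0.2391  0.036 ]
foc [ 0.3782 -0.285   0.036 ]
pic [ 0.3803 -0.3344  0.036 ]
bin rim [0.48   0.3932 0.06  ]
bin rim [0.4556 0.2101 0.06  ]
bin rim [0.3358 0.446  0.06  ]
stn plate [array([0.696 , 0.1322]), array([0.5182, 0.1356]), array([ 0.692 , -0.0464]), array([ 0.5134, -0.0432])]
```

Call:
{"op": "move_arm", "data": {
  "series": [4.5,-4,-1.77,0,0,0,0,4.5,-4,-1.77,0,0,0,0,4.5,-4,-1.77,0,0,0,0,4.5,0,0,1.6,0,0,-10.6,4.5,0,0,1.6,0,0,-10.6]
}}

```text
time: 2.65
tool_pos: [0.4387, 0.1029, 0.2851]
tcp_rot: [3.086, 0.589, 0.002]
wrist_force: [0.8, -0.1, 0.9]
width: 0.526
grip_force: 0.0
```

Call:
{"op": "move_arm", "data": {
  "series": [4.5,0,0,1.6,0,0,-10.6,4.5,0,0,1.6,0,0,-10.6,4.5,0,0,1.6,0,0,-10.6,4.5,0,0,1.6,0,0,-10.6,4.5,0,0,1.6,0,0,-10.6]
}}

```text
time: 3.28
tool_pos: [0.4389, 0.1026, 0.2044]
tcp_rot: [-2.499, -1.903, 0.001]
wrist_force: [-0.3, 0.1, 1.0]
width: 0.528
grip_force: 0.0
```

Call:
{"op": "move_arm", "data": {
  "series": [4.5,0,0,1.6,0,0,-10.6,4.5,0,0,1.6,0,0,-10.6,4.5,0,0,1.6,0,0,-10.6,4.5,0,0,0,0,0,0]
}}

```text
time: 3.78
tool_pos: [0.4377, 0.1023, 0.1557]
tcp_rot: [-1.892, -2.505, 0.004]
wrist_force: [-0.1, 0.3, 0.4]
width: 0.524
grip_force: 0.0
```

```bash
cat > chk.py <<'E'
from look import *
# usage: chk.py z x y  : finds pale blob nearest x,y at mid height z, prints correction in tool cm/deg
z,x,y=map(float,sys.argv[1:4])
s,T=state();C=cam("wrist");im=read_camera("wrist");yaw=np.degrees(np.arctan2(T[1,0],T[0,0]))
q=[(offc(C,c,z),c) for c in pale(im)];q.sort(key=lambda a:np.hypot(*(a[0][0]-[x,y])))
for (p,wh,a),c in q[:3]:
    d=T.T@np.r_[p-s["tool_pos"][:2],0]*100;print(p,wh,"yaw",a,"| shift",d[:2],"turn",-((a-yaw+90)%180-90),"px",c.reshape(-1,2).mean(0))
E
python3 chk.py .01 .439 .103
```

```text
t 3.77 p [0.4377 0.1023 0.1557] yaw 105.9 tilt 0.2 F [-0.0521  0.2839  0.4443] w 0.524 g 0.0
[0.4419 0.1005] [19.382980346679688, 44.996063232421875] yaw -74.450005 | shift [-0.2869  0.3479] turn 0.3094880905973696 px [287.4519 194.6444]
[0.3547 0.0758] [9.9996337890625, 140.69091796875] yaw 88.71959 | shift [-0.2889 -8.709 ] turn 17.139894279562228 px [188.4167 189.4933]
[0.5744 0.0761] [33.028472900390625, 53.11066436767578] yaw 18.824799 | shift [-6.261  12.4339] turn 87.03468492897629 px [412.4667 254.44  ]
```

Call:
{"op": "move_arm", "data": {
  "series": [4.5,-0.25,0.3,5.0,0,0,0,4.5,0,0,5.0,0,0,0,4.5,0,0,4.2,0,0,0,0,0,0,0,0,0,0,0,0,0,0,0,0,0]
}}

```text
time: 4.45
tool_pos: [0.4445, 0.1014, 0.017]
tcp_rot: [1.893, 2.505, 0.003]
wrist_force: [1.5, 0.6, -0.3]
width: 0.219
grip_force: 33.8
```

Call:
{"op": "move_arm", "data": {
  "series": [0,0,0,0,0,0,0,0,0,0,0,0,0,0,0,0,0,-5,0,0,0,0,0,0,-5,0,0,0,0,0,0,-4,0,0,0]
}}

```text
time: 5.08
tool_pos: [0.4437, 0.1013, 0.1584]
tcp_rot: [1.892, 2.505, 0.004]
wrist_force: [0.5, 0.4, -0.6]
width: 0.225
grip_force: 33.8
```

Call:
{"op": "move_arm", "data": {
  "series": [0,5.2,0.45,0,0,0,0,0,5.2,0.45,0,0,0,0,0,5.2,0.45,0,0,0,0,0,5.2,0.45,0,0,0,0,0,5.2,0.4,0,0,0,0]
}}

```text
time: 5.7
tool_pos: [0.3926, 0.3591, 0.1565]
tcp_rot: [1.893, 2.507, 0.003]
wrist_force: [0.1, 0.2, 0.1]
width: 0.226
grip_force: 33.8
```

Call:
{"op": "move_arm", "data": {
  "series": [0,0,0,5,0,0,0,0,0,0,5,0,0,0,0,0,0,0,0,0,0,4,0,0,0,0,0,0,4,0,0,0,0,0,0]
}}

```text
time: 6.32
tool_pos: [0.3949, 0.3586, 0.0583]
tcp_rot: [1.893, 2.506, 0.008]
wrist_force: [0.3, -1.4, 0.3]
width: 0.467
grip_force: 0.0
```

Call:
{"op": "move_arm", "data": {
  "series": [4,0,0,-5,0,0,0,4,0,0,-5,0,0,0,4,0,0,-5,0,0,0]
}}

```text
time: 6.7
tool_pos: [0.3936, 0.3575, 0.2094]
tcp_rot: [1.893, 2.506, 0.006]
wrist_force: [0.3, 0.0, -0.2]
width: 0.467
grip_force: 0.0
```

Run:
```python
from look import *
state();C=cam("wrist");im=read_camera("wrist");save("w2",im)
for c in pale(im): print(offc(C,c,.013)[0],offc(C,c,.064)[0],c.reshape(-1,2).mean(0))
S=cam("scene");im=read_camera("scene")
for c in pale(im):
  u=c.reshape(-1,2).mean(0)
  if 200<u[0]<440 and 130<u[1]<260: print("scene",u,onz(S,u,.01)[:2],onz(S,u,.064)[:2])
```

```text
t 6.70 p [0.3936 0.3575 0.2094] yaw 105.9 tilt 0.2 F [ 0.3278  0.0355 -0.1933] w 0.467 g 0.0
[0.3919 0.358 ] [0.3884 0.3702] [280.6532 176.3306]
[0.4632 0.5394] [0.4488 0.5238] [410.6133  11.125 ]
```

View pics/w2.png

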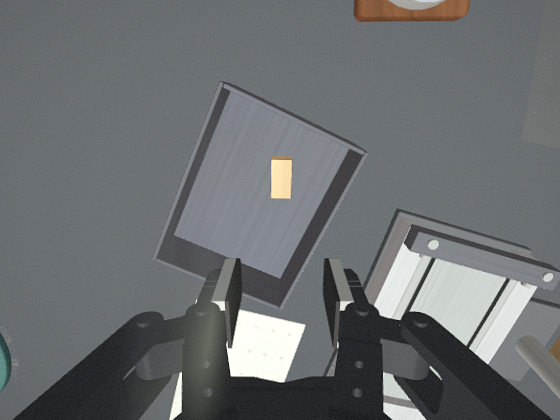

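The offcut lies in the bin at (281,178). Next is the front plate piece.

Call:
{"op": "move_arm", "data": {
  "series": [4,-5.2,-0.54,0,0,0,0,4,-5.2,-0.54,0,0,0,0,4,-5.2,-0.54,0,0,0,0,4,-5.2,-0.54,0,0,0,0,4,-5.2,-0.54,0,0,0,0]
}}

```text
time: 7.42
tool_pos: [0.4388, 0.0981, 0.207]
tcp_rot: [1.892, 2.505, 0.004]
wrist_force: [1.5, -0.5, -1.0]
width: 0.47
grip_force: 0.0
```

Call:
{"op": "move_arm", "data": {
  "series": [4,0,0,0,0,0,-10.5,4,0,0,0,0,0,-10.5,4,0,0,0,0,0,-10.5,4,0,0,0,0,0,-10.5,4,0,0,0,0,0,-10.5]
}}

```text
time: 8.05
tool_pos: [0.4386, 0.0996, 0.2067]
tcp_rot: [0.58, 3.085, 0.002]
wrist_force: [0.5, -0.7, 0.1]
width: 0.467
grip_force: 0.0
```

Call:
{"op": "move_arm", "data": {
  "series": [4,0,0,0,0,0,-10.4,4,0,0,0,0,0,-10.4,4,0,0,0,0,0,-10.4,4,0,0,0,0,0,-10.4,4,-4.7,-1.8,0,0,0,0]
}}

```text
time: 8.68
tool_pos: [0.4868, 0.0989, 0.2063]
tcp_rot: [-0.548, 3.093, 0.0]
wrist_force: [0.5, -0.1, 0.2]
width: 0.466
grip_force: 0.0
```

Call:
{"op": "move_arm", "data": {
  "series": [4,-4.7,-1.8,0,0,0,0,4,0,0,0,0,0,0]
}}

```text
time: 8.93
tool_pos: [0.542, 0.0977, 0.2064]
tcp_rot: [-0.543, 3.091, -0.0]
wrist_force: [-0.9, 0.1, 0.1]
width: 0.467
grip_force: 0.0
```

```bash
python3 chk.py .064 .541 .0976
```

```text
t 8.93 p [0.542  0.0977 0.2064] yaw -160.1 tilt 0.2 F [-0.8674  0.1346  0.1478] w 0.467 g 0.0
[0.5433 0.0979] [17.732988357543945, 39.984676361083984] yaw 19.322235 | shift [-0.1282 -0.0317] turn 0.5965016102079517 px [281.9508 194.5   ]
[0.6352 0.0492] [26.12358856201172, 51.617069244384766] yaw -29.797821 | shift [-7.111  -7.7377] turn 49.71655776255173 px [203.0781 262.5   ]
[ 0.664  -0.0117] [27.830150604248047, 38.73411178588867] yaw -56.48336 | shift [ -7.7381 -14.4451] turn 76.4020970081572 px [132.9159 269.1589]
```

Call:
{"op": "move_arm", "data": {
  "series": [4,-0.1,0,5.0,0,0,0,4,0,0,5.0,0,0,0,4,0,0,4,0,0,0,4,0,0,0,0,0,0,0,0,0,0,0,0,0]
}}

```text
time: 9.6
tool_pos: [0.5391, 0.0984, 0.0662]
tcp_rot: [-0.545, 3.093, 0.0]
wrist_force: [-0.8, -0.2, 0.0]
width: 0.269
grip_force: 0.0
```

Call:
{"op": "move_arm", "data": {
  "series": [0,0,0,0,0,0,0,0,0,0,0,0,0,0,0,0,0,-5,0,0,0,0,0,0,-5,0,0,0,0,0,0,-4,0,0,0]
}}

```text
time: 10.22
tool_pos: [0.54, 0.0984, 0.2077]
tcp_rot: [-0.545, 3.092, -0.0]
wrist_force: [0.1, -0.0, -0.4]
width: 0.2
grip_force: 31.5
```

Call:
{"op": "move_arm", "data": {
  "series": [0,4.7,1.8,0,0,0,0,0,4.7,1.8,0,0,0,0,0,-0.5,4.87,0,0,0,0,0,-0.5,4.87,0,0,0,0,0,-0.5,4.87,0,0,0,0]
}}

```text
time: 10.85
tool_pos: [0.4025, 0.2436, 0.2058]
tcp_rot: [-0.544, 3.093, 0.0]
wrist_force: [0.1, 0.9, -0.4]
width: 0.199
grip_force: 31.5
```

Call:
{"op": "move_arm", "data": {
  "series": [0,-0.5,4.87,0,0,0,0,0,0,0,5,0,0,0,0,0,0,5,0,0,0,0,0,0,4.2,0,0,0,0,0,0,0,0,0,0]
}}

```text
time: 11.48
tool_pos: [0.3879, 0.2878, 0.06]
tcp_rot: [0.544, -3.086, 0.005]
wrist_force: [0.2, -0.7, 0.2]
width: 0.2
grip_force: 31.5
```

Call:
{"op": "move_arm", "data": {
  "series": [4,0,0,0,0,0,0,4,0,0,0,0,0,0,4,0,0,-5,0,0,0,4,0,0,-5,0,0,0,4,0,0,-5,0,0,0]
}}

```text
time: 12.1
tool_pos: [0.3918, 0.2903, 0.2171]
tcp_rot: [-0.544, 3.091, 0.002]
wrist_force: [-0.0, -0.8, -1.4]
width: 0.469
grip_force: 0.0
```

```bash
python3 chk.py .013 .393 .29
```

```text
t 12.10 p [0.3918 0.2903 0.2171] yaw -160.0 tilt 0.2 F [-0.0453 -0.766  -1.4316] w 0.469 g 0.0
[0.3957 0.2922] [18.00623321533203, 39.66978454589844] yaw 19.49826 | shift [-0.4302  0.0435] turn 0.4804504241922132 px [282.1078 179.6471]
[0.3923 0.3602] [25.639883041381836, 44.51790237426758] yaw -75.54645 | shift [-2.4315  6.553 ] turn -84.47484132385463 px [341.9381 198.0973]
[0.3541 0.0773] [10.465568542480469, 141.05491638183594] yaw 88.64917 | shift [ 10.8244 -18.7268] turn -68.67045899963591 px [88.7645 68.587 ]
```

Call:
{"op": "move_arm", "data": {
  "series": [4,0.5,-4.87,0,0,0,0,4,0.5,-4.87,0,0,0,0,4,0.5,-4.87,0,0,0,0,4,0.5,-4.87,0,0,0,0,4,0,0,0,0,0,10]
}}

```text
time: 12.78
tool_pos: [0.4405, 0.0972, 0.2153]
tcp_rot: [-0.259, 3.127, -0.001]
wrist_force: [0.2, 0.7, 0.9]
width: 0.465
grip_force: 0.0
```

Call:
{"op": "move_arm", "data": {
  "series": [4,0,0,0,0,0,10,4,0,0,0,0,0,10,4,0,0,0,0,0,10,4,0,0,0,0,0,10,4,-5.9,1.5,0,0,0,0]
}}

```text
time: 13.4
tool_pos: [0.4957, 0.0842, 0.2147]
tcp_rot: [0.812, 3.034, 0.002]
wrist_force: [0.5, 1.0, 2.6]
width: 0.471
grip_force: 0.0
```

Call:
{"op": "move_arm", "data": {
  "series": [4,-5.9,1.5,0,0,0,0,4,-5.9,1.5,0,0,0,0,4,0,0,0,0,0,0]
}}

```text
time: 13.78
tool_pos: [0.6188, 0.049, 0.2137]
tcp_rot: [0.816, 3.031, 0.001]
wrist_force: [-1.3, -0.2, -0.5]
width: 0.468
grip_force: 0.0
```

```bash
python3 chk.py .091 .616 .051
```

```text
t 13.78 p [0.6188 0.049  0.2137] yaw 149.9 tilt 0.2 F [-1.3261 -0.1605 -0.5265] w 0.468 g 0.0
[0.6175 0.0512] [20.689279556274414, 41.72319412231445] yaw -30.732666 | shift [0.2154 0.123 ] turn 0.5966886910099731 px [284.2958 197.    ]
[ 0.6512 -0.0011] [19.976337432861328, 37.337764739990234] yaw -55.05541 | shift [-5.3189 -2.7084] turn 24.919431153168176 px [252.8367 256.2449]
[ 0.7886 -0.0257] [41.29553985595703, 86.04043579101562] yaw 89.94699 | shift [-18.4404   2.0723] turn 59.9170317085881 px [302.4011 366.1444]
```

TCP goes to 0.083 + 0.011, which is 11.9 cm down.

Call:
{"op": "move_arm", "data": {
  "series": [4,0.2,0.1,4.0,0,0,0,4,0,0,4.0,0,0,0,4,0,0,3.9,0,0,0,4,0,0,0,0,0,0,0,0,0,0,0,0,0]
}}

```text
time: 14.45
tool_pos: [0.6139, 0.0527, 0.0966]
tcp_rot: [0.812, 3.033, 0.001]
wrist_force: [-0.1, 0.3, 0.6]
width: 0.269
grip_force: 0.0
```

Call:
{"op": "move_arm", "data": {
  "series": [0,0,0,0,0,0,0,0,0,0,0,0,0,0,0,0,0,-5,0,0,0,0,0,0,-5,0,0,0,0,0,0,-2,0,0,0]
}}

```text
time: 15.08
tool_pos: [0.6157, 0.0524, 0.2191]
tcp_rot: [0.812, 3.028, 0.003]
wrist_force: [0.9, 0.2, -0.1]
width: 0.222
grip_force: 32.1
```

Call:
{"op": "move_arm", "data": {
  "series": [0,5.9,-1.5,0,0,0,0,0,5.9,-1.5,0,0,0,0,0,5.9,-1.5,0,0,0,0,0,4.44,3.93,0,0,0,0,0,4.44,3.93,0,0,0,0]
}}

```text
time: 15.7
tool_pos: [0.3987, 0.215, 0.214]
tcp_rot: [0.816, 3.033, 0.0]
wrist_force: [1.4, 0.1, -0.2]
width: 0.222
grip_force: 32.1
```

Call:
{"op": "move_arm", "data": {
  "series": [0,4.44,3.93,0,0,0,0,0,4.44,3.93,0,0,0,0,0,0,0,5.5,0,0,0,0,0,0,5.5,0,0,0,0,0,0,4.5,0,0,0]
}}

```text
time: 16.32
tool_pos: [0.3611, 0.3263, 0.0567]
tcp_rot: [-0.812, -3.034, 0.003]
wrist_force: [0.5, -0.6, 0.5]
width: 0.222
grip_force: 32.1
```

Call:
{"op": "move_arm", "data": {
  "series": [4,0,0,0,0,0,0,4,0,0,0,0,0,0,4,0,0,-5,0,0,0,4,0,0,-5,0,0,0,4,0,0,-5,0,0,0]
}}

```text
time: 16.95
tool_pos: [0.3637, 0.3277, 0.2144]
tcp_rot: [0.813, 3.031, 0.007]
wrist_force: [-0.0, 0.5, 0.1]
width: 0.469
grip_force: 0.0
```

```bash
python3 chk.py .013 .365 .325
```

```text
t 16.95 p [0.3637 0.3277 0.2144] yaw 150.0 tilt 0.3 F [-0.0271  0.5069  0.136 ] w 0.469 g 0.0
[0.3556 0.3151] [20.74640464782715, 41.32404327392578] yaw -27.649956 | shift [ 0.0713 -1.4968] turn -2.3807180358383846 px [267.9541 175.7248]
[0.3928 0.3581] [25.57301139831543, 42.172149658203125] yaw -75.80203 | shift [-0.9872  4.0905] turn 45.77135868535302 px [320.5275 185.3736]
[0.3957 0.2908] [23.38010597229004, 39.71062469482422] yaw 19.820473 | shift [-4.6114 -1.5863] turn -49.85114650263526 px [267.6071 217.5714]
```

Call:
{"op": "move_arm", "data": {
  "series": [4,-4.44,-3.93,0,0,0,0,4,-4.44,-3.93,0,0,0,0,4,-4.44,-3.93,0,0,0,0,4,-4.44,-3.93,0,0,0,0,4,0,0,0,0,0,8.7]
}}

```text
time: 17.62
tool_pos: [0.4404, 0.0982, 0.2126]
tcp_rot: [1.054, 2.953, 0.003]
wrist_force: [-0.1, 0.5, 0.2]
width: 0.467
grip_force: 0.0
```

Call:
{"op": "move_arm", "data": {
  "series": [4,0,0,0,0,0,8.7,4,0,0,0,0,0,8.7,4,-4.35,2.41,0,0,0,0,4,-4.35,2.41,0,0,0,0,4,-4.35,2.41,0,0,0,0]
}}

```text
time: 18.25
tool_pos: [0.5733, 0.0331, 0.2129]
tcp_rot: [1.475, 2.768, 0.005]
wrist_force: [0.1, -0.1, 0.4]
width: 0.468
grip_force: 0.0
```

Call:
{"op": "move_arm", "data": {
  "series": [4,-4.35,2.41,0,0,0,0,4,-4.35,2.41,0,0,0,0,4,0,0,0,0,0,0]
}}

```text
time: 18.62
tool_pos: [0.6627, -0.0135, 0.2118]
tcp_rot: [1.479, 2.766, 0.003]
wrist_force: [-1.2, 0.9, 0.1]
width: 0.475
grip_force: 0.0
```

```bash
python3 chk.py .064 .6616 -.0131
```

```text
t 18.62 p [ 0.6627 -0.0135  0.2118] yaw 123.7 tilt 0.3 F [-1.2101  0.8727  0.1058] w 0.475 g 0.0
[ 0.6619 -0.0117] [19.959177017211914, 39.166786193847656] yaw -56.318474 | shift [0.1993 0.0321] turn 0.06701890310921499 px [283.0496 187.8264]
[ 0.7376 -0.1627] [8.566540718078613, 111.3932876586914] yaw -77.33038 | shift [-16.5626  -2.0679] turn 21.078928387972496 px [264.4819 336.512 ]
[0.8516 0.    ] [96.48624420166016, 137.39096069335938] yaw 89.9474 | shift [-9.3686 16.4603] turn 33.801142133089684 px [452.8477 272.65  ]
```

Call:
{"op": "move_arm", "data": {
  "series": [4,0.4,0,5.0,0,0,0,4,0,0,5.0,0,0,0,4,0,0,4.4,0,0,0,4,0,0,0,0,0,0,0,0,0,0,0,0,0]
}}

```text
time: 19.3
tool_pos: [0.6568, -0.0075, 0.067]
tcp_rot: [1.476, 2.772, 0.001]
wrist_force: [0.4, -0.1, 0.1]
width: 0.273
grip_force: 0.0
```

Call:
{"op": "move_arm", "data": {
  "series": [0,0,0,0,0,0,0,0,0,0,0,0,0,0,0,0,0,-5,0,0,0,0,0,0,-5,0,0,0,0,0,0,-4.4,0,0,0]
}}

```text
time: 19.92
tool_pos: [0.6569, -0.0082, 0.2115]
tcp_rot: [1.477, 2.771, 0.001]
wrist_force: [1.1, 0.2, -0.2]
width: 0.226
grip_force: 30.5
```

Call:
{"op": "move_arm", "data": {
  "series": [0,4.35,-2.41,0,0,0,0,0,4.35,-2.41,0,0,0,0,0,4.35,-2.41,0,0,0,0,0,4.35,-2.41,0,0,0,0,0,4.1,-2.41,0,0,0,0]
}}

```text
time: 20.55
tool_pos: [0.4353, 0.1037, 0.2095]
tcp_rot: [1.478, 2.772, 0.001]
wrist_force: [0.0, 0.5, 1.4]
width: 0.22
grip_force: 30.5
```

Call:
{"op": "move_arm", "data": {
  "series": [0,5.2,2.6,0,0,0,0,0,5.2,2.6,0,0,0,0,0,5.2,2.6,0,0,0,0,0,5.2,2.6,0,0,0,0,0,0,0,5.5,0,0,0]
}}

```text
time: 21.18
tool_pos: [0.4105, 0.3407, 0.1595]
tcp_rot: [1.469, 2.771, 0.021]
wrist_force: [0.4, -0.4, -0.9]
width: 0.224
grip_force: 30.5
```

Call:
{"op": "move_arm", "data": {
  "series": [0,0,0,5.5,0,0,0,0,0,0,3,0,0,0,0,0,0,0,0,0,0,3.5,0,0,0,0,0,0,3.5,0,0,0,0,0,0]
}}

```text
time: 21.8
tool_pos: [0.4089, 0.335, 0.0717]
tcp_rot: [1.477, 2.771, 0.006]
wrist_force: [-0.5, -0.8, 0.7]
width: 0.409
grip_force: 0.0
```

Call:
{"op": "move_arm", "data": {
  "series": [3.5,0,0,-5,0,0,0,3.5,0,0,-5,0,0,0,3.5,0,0,-5,0,0,0]
}}

```text
time: 22.18
tool_pos: [0.4078, 0.3341, 0.2228]
tcp_rot: [1.477, 2.771, 0.005]
wrist_force: [0.6, 0.3, -0.6]
width: 0.41
grip_force: 0.0
```

Run:
```python
from look import *
state();im=read_camera("wrist");save("w3",im);a=read_camera("scene")[125:275,150:450];save("s3",cv2.resize(a,(800,400),interpolation=cv2.INTER_CUBIC))
```

```text
t 22.18 p [0.4078 0.3341 0.2228] yaw 123.9 tilt 0.2 F [ 0.5827  0.2526 -0.5863] w 0.410 g 0.0
```

View pics/w3.png

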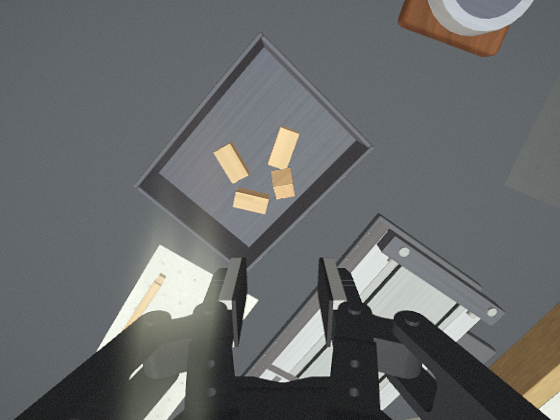

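View pics/s3.png

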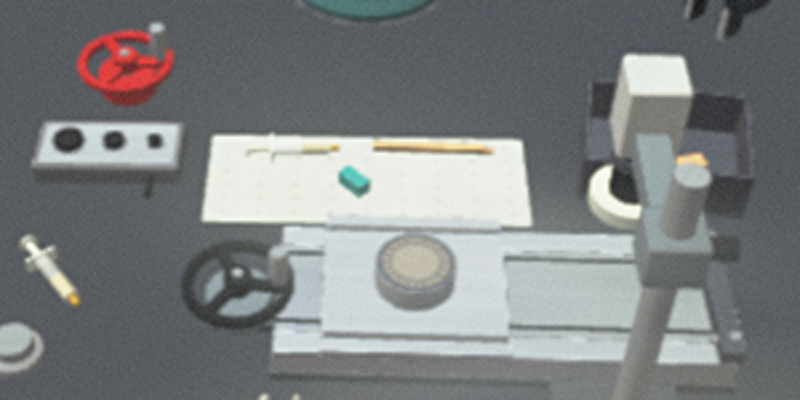

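All four offcuts are in the bin at (231,162), (283,147), (283,183) and (251,202). The scene view shows the pad, plate and die clear apart from the turquoise block. Next, the handwheel.

Call:
{"op": "move_arm", "data": {
  "series": [5,-5.2,-2.6,0,0,0,0,5,-5.2,-2.6,0,0,0,0,5,-5.2,-2.6,0,0,0,0,5,-5.2,-2.6,0,0,0,0,5,0,0,0,0,0,8.5]
}}

```text
time: 22.9
tool_pos: [0.4376, 0.0995, 0.2204]
tcp_rot: [1.69, 2.645, 0.001]
wrist_force: [-0.1, 0.7, -0.0]
width: 0.584
grip_force: 0.0
```

Call:
{"op": "move_arm", "data": {
  "series": [5,0,0,0,0,0,8.5,5,0,0,0,0,0,8.5,5,0,0,0,0,0,8.5,5,-3.8,3.3,0,0,0,0,5,-3.8,3.3,0,0,0,0]
}}

```text
time: 23.52
tool_pos: [0.5039, 0.0265, 0.2206]
tcp_rot: [2.221, 2.219, 0.004]
wrist_force: [0.5, -0.8, -0.2]
width: 0.587
grip_force: 0.0
```

Call:
{"op": "move_arm", "data": {
  "series": [5,-3.8,3.3,0,0,0,0,5,-3.8,3.3,0,0,0,0,5,-3.8,3.3,0,0,0,0,5,0,0,0,0,0,0]
}}

```text
time: 24.02
tool_pos: [0.6036, -0.09, 0.22]
tcp_rot: [2.226, 2.214, 0.001]
wrist_force: [-1.4, 0.5, -0.5]
width: 0.586
grip_force: 0.0
```

Run:
```python
from look import *
s,T=state();C=cam("wrist");im=read_camera("wrist");save("w4",im)
print("pred axis,crank px",proj(C,[[.6014,-.1288,.058],[.6054,-.087,.097]]))
```

```text
t 24.02 p [ 0.6036 -0.09    0.22  ] yaw 89.7 tilt 0.1 F [-1.4183  0.4872 -0.4754] w 0.586 g 0.0
pred axis,crank px [[280.6753 224.2693]
 [285.0723 195.3044]]
```

View pics/w4.png

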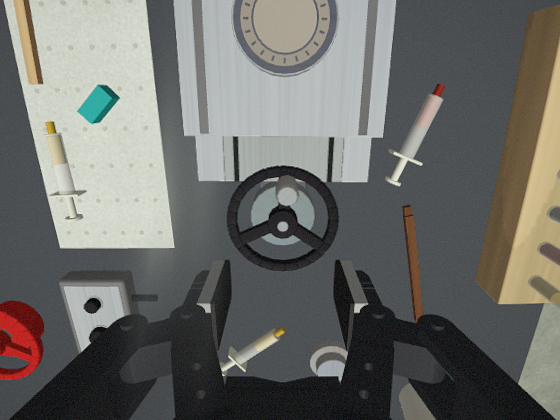

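The crank top is at (287,196) and the hub at (282,226). That puts the axis near (0.602,-0.130) and the crank at (0.6065,-0.088), with the expected 42 mm radius and an angle of 84°.

Call:
{"op": "move_arm", "data": {
  "series": [5,0.2,0.3,5,0,0,0,5,0,0,5,0,0,0,5,0,0,4.5,0,0,0,5,0,0,0,0,0,0,0,0,0,0,0,0,0],
  "grip_force": 25
}}

```text
time: 24.7
tool_pos: [0.6055, -0.0847, 0.0764]
tcp_rot: [2.221, 2.219, 0.002]
wrist_force: [0.2, -0.7, 0.2]
width: 0.386
grip_force: 0.0
```

Call:
{"op": "move_arm", "data": {
  "series": [0,0,0,0,0,0,0,0,0,0,0,0,0,0,0,0,0,0,0,0,0]
}}

```text
time: 25.08
tool_pos: [0.6077, -0.0852, 0.0777]
tcp_rot: [2.22, 2.215, 0.007]
wrist_force: [3.3, 1.9, 7.3]
width: 0.221
grip_force: 27.0
```

Run:
```python
from look import *
state();a0=84
for k in range(0,40):
    a=np.radians(a0-20*k);b=a-np.radians(20);print(k,"%.2f %.2f"%(4.2*(np.sin(b)-np.sin(a)),4.2*(np.cos(b)-np.cos(a))),end=" | ")
    if k==17: break
```

```text
t 25.07 p [ 0.6077 -0.0852  0.0777] yaw 89.9 tilt 0.4 F [3.2938 1.9307 7.2607] w 0.221 g 27.0
0 -0.40 1.40 | 1 -0.86 1.18 | 2 -1.21 0.82 | 3 -1.42 0.35 | 4 -1.45 -0.15 | 5 -1.31 -0.64 | 6 -1.01 -1.05 | 7 -0.59 -1.33 | 8 -0.10 -1.46 | 9 0.40 -1.40 | 10 0.86 -1.18 | 11 1.21 -0.82 | 12 1.42 -0.35 | 13 1.45 0.15 | 14 1.31 0.64 | 15 1.01 1.05 | 16 0.59 1.33 | 17 0.10 1.46 |
```

Call:
{"op": "move_arm", "data": {
  "series": [0,-0.4,1.4,0,0,0,0,0,-0.86,1.18,0,0,0,0,0,-1.21,0.82,0,0,0,0,0,-1.42,0.35,0,0,0,0,0,-1.45,-0.15,0,0,0,0]
}}

```text
time: 25.7
tool_pos: [0.6442, -0.1393, 0.0777]
tcp_rot: [2.219, 2.215, 0.007]
wrist_force: [1.6, 1.8, 8.0]
width: 0.223
grip_force: 27.1
```

Run:
```python
from look import *
state();C=cam("wrist");im=read_camera("wrist");save("w5",im)
```

```text
t 25.70 p [ 0.6442 -0.1393  0.0777] yaw 89.9 tilt 0.4 F [1.6259 1.8122 7.9873] w 0.223 g 27.1
```

View pics/w5.png

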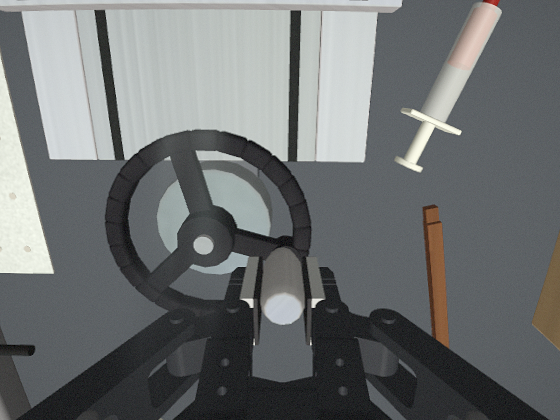

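The crank is held and has turned clockwise, and the plate edge has moved away. I'll continue.

Call:
{"op": "move_arm", "data": {
  "series": [0,-1.31,-0.64,0,0,0,0,0,-1.01,-1.05,0,0,0,0,0,-0.59,-1.33,0,0,0,0,0,-0.1,-1.46,0,0,0,0,0,0.4,-1.4,0,0,0,0]
}}

```text
time: 26.38
tool_pos: [0.5842, -0.1645, 0.0776]
tcp_rot: [2.222, 2.214, 0.008]
wrist_force: [6.2, 8.8, 7.1]
width: 0.226
grip_force: 27.0
```

Call:
{"op": "move_arm", "data": {
  "series": [0,0.86,-1.18,0,0,0,0,0,1.21,-0.82,0,0,0,0,0,1.42,-0.35,0,0,0,0,0,1.45,0.15,0,0,0,0,0,1.31,0.64,0,0,0,0]
}}

```text
time: 27.0
tool_pos: [0.5691, -0.1033, 0.0776]
tcp_rot: [2.218, 2.215, 0.004]
wrist_force: [3.3, -4.1, 5.0]
width: 0.226
grip_force: 26.8
```

Call:
{"op": "move_arm", "data": {
  "series": [0,1.01,1.05,0,0,0,0,0,0.59,1.33,0,0,0,0,0,0.1,1.46,0,0,0,0]
}}

```text
time: 27.38
tool_pos: [0.6062, -0.085, 0.0776]
tcp_rot: [2.222, 2.218, 0.003]
wrist_force: [-2.4, -0.7, 10.3]
width: 0.224
grip_force: 27.4
```

Forces are low, so I'll do the second turn.

Call:
{"op": "move_arm", "data": {
  "series": [0,-0.4,1.4,0,0,0,0,0,-0.86,1.18,0,0,0,0,0,-1.21,0.82,0,0,0,0,0,-1.42,0.35,0,0,0,0,0,-1.45,-0.15,0,0,0,0]
}}

```text
time: 28.0
tool_pos: [0.6442, -0.1393, 0.0777]
tcp_rot: [2.219, 2.215, 0.007]
wrist_force: [1.3, 1.2, 8.3]
width: 0.225
grip_force: 27.1
```

Call:
{"op": "move_arm", "data": {
  "series": [0,-1.31,-0.64,0,0,0,0,0,-1.01,-1.05,0,0,0,0,0,-0.59,-1.33,0,0,0,0,0,-0.1,-1.46,0,0,0,0,0,0.4,-1.4,0,0,0,0]
}}

```text
time: 28.62
tool_pos: [0.5842, -0.1645, 0.0776]
tcp_rot: [2.222, 2.215, 0.008]
wrist_force: [6.1, 8.9, 7.0]
width: 0.223
grip_force: 27.0
```

Call:
{"op": "move_arm", "data": {
  "series": [0,0.86,-1.18,0,0,0,0,0,1.21,-0.82,0,0,0,0,0,1.42,-0.35,0,0,0,0,0,1.45,0.15,0,0,0,0,0,1.31,0.64,0,0,0,0]
}}

```text
time: 29.25
tool_pos: [0.5691, -0.1033, 0.0776]
tcp_rot: [2.218, 2.215, 0.004]
wrist_force: [4.5, -5.2, 5.1]
width: 0.222
grip_force: 26.8
```

Call:
{"op": "move_arm", "data": {
  "series": [0,1.01,1.05,0,0,0,0,0,0.59,1.33,0,0,0,0,0,0.1,1.46,0,0,0,0,0,-0.4,1.4,0,0,0,0,0,0,0,0,0,0,0]
}}

```text
time: 29.88
tool_pos: [0.6221, -0.0892, 0.0777]
tcp_rot: [2.221, 2.216, 0.007]
wrist_force: [2.7, 3.2, 8.7]
width: 0.226
grip_force: 27.1
```

Call:
{"op": "move_arm", "data": {
  "series": [0,-0.86,1.18,0,0,0,0,0,-0.35,0.28,0,0,0,0,0,-0.35,0.25,0,0,0,0,0,0,0,0,0,0,0]
}}

```text
time: 30.38
tool_pos: [0.6394, -0.1048, 0.0777]
tcp_rot: [2.22, 2.215, 0.009]
wrist_force: [5.6, 3.1, 5.0]
width: 0.225
grip_force: 26.8
```

Call:
{"op": "move_arm", "data": {
  "series": [0,-0.17,0.1,0,0,0,0,0,-0.17,0.1,0,0,0,0,0,0,0,0,0,0,0]
}}

```text
time: 30.75
tool_pos: [0.6412, -0.1079, 0.0777]
tcp_rot: [2.22, 2.215, 0.009]
wrist_force: [4.1, 3.6, 5.9]
width: 0.222
grip_force: 26.9
```

Call:
{"op": "move_arm", "data": {
  "series": [0,-0.17,0.08,0,0,0,0,0,0,0,0,0,0,0]
}}

```text
time: 31.0
tool_pos: [0.6413, -0.1081, 0.0777]
tcp_rot: [2.223, 2.217, 0.009]
wrist_force: [2.7, 7.9, 8.8]
width: 0.222
grip_force: 27.1
```

Call:
{"op": "move_arm", "data": {
  "series": [0,-0.17,0.08,0,0,0,0,0,0,0,0,0,0,0]
}}

```text
time: 31.25
tool_pos: [0.6414, -0.1083, 0.0777]
tcp_rot: [-2.224, -2.218, -0.01]
wrist_force: [1.3, 11.5, 11.1]
width: 0.227
grip_force: 27.3
```

Run:
```python
from look import *
state()
a=read_camera("scene")[180:270,210:440];b=read_camera("side")[170:350,100:300]
o=np.zeros((600,700,3),np.uint8);o[:260,:664]=cv2.resize(a,(664,260),interpolation=cv2.INTER_CUBIC);o[260:600,:378]=cv2.resize(b,(378,340),interpolation=cv2.INTER_CUBIC);save("s6",o)
```

```text
t 31.25 p [ 0.6414 -0.1083  0.0777] yaw 89.8 tilt 0.4 F [ 1.315  11.5205 11.077 ] w 0.227 g 27.3
```

View pics/s6.png

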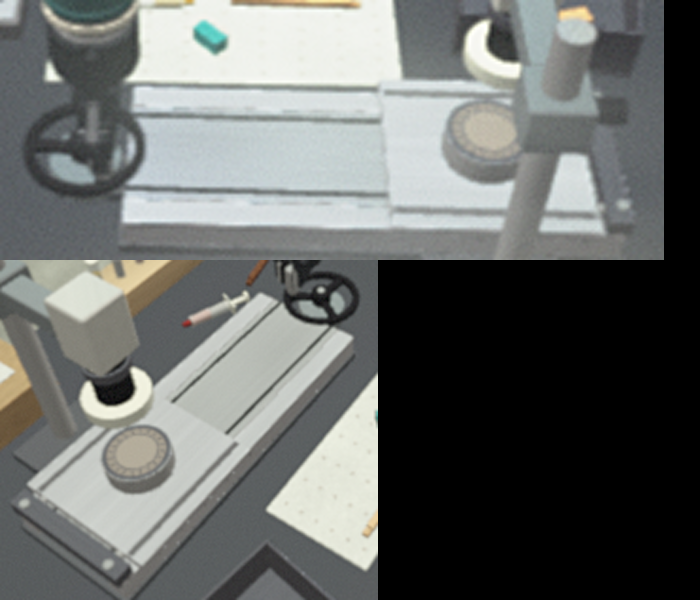

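The plate is against the end stop, and the force rose with no motion. I'll release, lift and go to the keys.

Call:
{"op": "move_arm", "data": {
  "series": [5,0,0,0,0,0,0,5,0,0,0,0,0,0,5,0,0,-5,0,0,0,5,0,0,-5,0,0,0,0,0,0,0,0,0,0]
}}

```text
time: 31.98
tool_pos: [0.6424, -0.113, 0.1801]
tcp_rot: [2.218, 2.213, 0.007]
wrist_force: [-0.2, 0.2, 0.2]
width: 0.387
grip_force: 0.0
```

Run:
```python
from look import *
state()
D=cam("side");im=read_camera("side");S=cam("scene")
# plate -y edge check
a=im[170:330,100:300];save("s7",cv2.resize(a,(600,480),interpolation=cv2.INTER_CUBIC))
```

```text
t 31.98 p [ 0.6424 -0.113   0.1801] yaw 89.9 tilt 0.6 F [-0.2327  0.1905  0.1728] w 0.387 g 0.0
```

Call:
{"op": "move_arm", "data": {
  "series": [0,-2.54,-5.28,0,0,0,0,0,-2.54,-5.28,0,0,0,0,0,-2.54,-5.28,0,0,0,0,0,-2.54,-5.28,0,0,0,0,0,-2.54,-5.28,0,0,0,0]
}}

```text
time: 32.65
tool_pos: [0.3717, -0.2379, 0.1721]
tcp_rot: [-2.221, -2.217, 0.002]
wrist_force: [0.3, -0.0, 0.5]
width: 0.0
grip_force: 0.0
```

Call:
{"op": "move_arm", "data": {
  "series": [0,0,0,0,0,0,0]
}}

```text
time: 32.78
tool_pos: [0.3702, -0.2383, 0.1718]
tcp_rot: [-2.226, -2.21, 0.003]
wrist_force: [0.3, 0.2, 0.3]
width: -0.001
grip_force: 0.0
```

Run:
```python
from look import *
s,T=state();C=cam("wrist");im=read_camera("wrist");save("w8",im)
g=cv2.cvtColor(im,cv2.COLOR_RGB2GRAY);m=cv2.inRange(g,0,45)
for c in cv2.findContours(m,0,1)[0]:
    if 60<cv2.contourArea(c)<6000:
        u=cv2.minEnclosingCircle(c)[0];p=onz(C,u,.036);print(u,cv2.contourArea(c),p[:2],"shift",(T.T@(p-s["tool_pos"]))[:2]*100)
print(proj(C,[[.3777,-.2391,.036],[.378,-.285,.036],[.38,-.334,.036]]))
```

```text
t 32.77 p [ 0.3702 -0.2383  0.1718] yaw 89.6 tilt 0.3 F [0.3261 0.1604 0.2731] w -0.001 g 0.0
(305.0, 275.0) 165.5 [ 0.3896 -0.3175] shift [-7.9435  2.0596]
(259.0, 272.5) 127.5 [ 0.3463 -0.3147] shift [-7.6863 -2.2754]
(104.5, 258.0) 67.5 [ 0.2012 -0.2993] shift [ -6.2547 -16.7929]
(288.0, 265.0) 405.0 [ 0.3736 -0.3068] shift [-6.8801  0.4499]
(352.8999938964844, 192.5) 209.5 [ 0.4297 -0.2366] shift [0.1788 6.0086]
(293.0, 196.73684692382812) 253.0 [ 0.378  -0.2401] shift [-0.2118  0.8459]
(555.0, 66.0) 2660.0 [ 0.5834 -0.1336] shift [10.5843 21.3154]
[[292.6581 195.6074]
 [292.8295 243.7985]
 [294.7258 290.0326]]
```

View pics/w8.png

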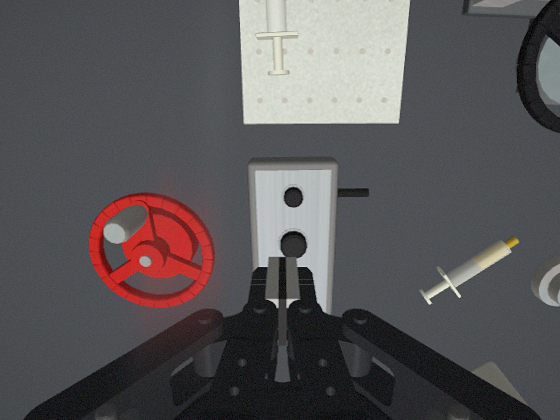

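View pics/s7.png

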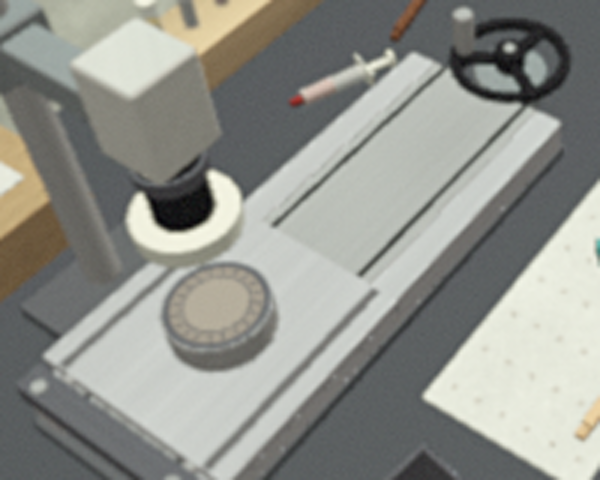

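The keys show at (293,197) and (293,244), with picture hidden behind the fingers. The red wheel at (150,250) is clear, and the plate still rests at the stop. Now the lamp key.

Call:
{"op": "move_arm", "data": {
  "series": [0,-0.2,0.8,4,0,0,0,0,0,0,4,0,0,0,0,0,0,3.7,0,0,0,0,0,0,0.5,0,0,0,0,0,0,0,0,0,0]
}}

```text
time: 33.45
tool_pos: [0.3834, -0.2397, 0.0522]
tcp_rot: [-2.222, -2.22, 0.0]
wrist_force: [-0.0, -0.3, -0.1]
width: -0.003
grip_force: 0.0
```

Call:
{"op": "move_arm", "data": {
  "series": [0,0,0,0.3,0,0,0,0,0,0,0.3,0,0,0,0,0,0,0.3,0,0,0,0,0,0,0,0,0,0]
}}

```text
time: 33.95
tool_pos: [0.3834, -0.2405, 0.0437]
tcp_rot: [2.223, 2.218, 0.0]
wrist_force: [-0.4, 1.1, 1.5]
width: -0.0
grip_force: 0.8
```

Call:
{"op": "move_arm", "data": {
  "series": [0,0,0,-0.5,0,0,0,0,0,-0.45,0,0,0,0,0,0,0,0.5,0,0,0,0,0,0,0.3,0,0,0,0,0,0,0,0,0,0]
}}

```text
time: 34.58
tool_pos: [0.3783, -0.2402, 0.0401]
tcp_rot: [-2.223, -2.219, 0.001]
wrist_force: [-1.1, -0.3, 3.4]
width: 0.003
grip_force: 1.7
```

Call:
{"op": "move_arm", "data": {
  "series": [0,0,0,0.2,0,0,0,0,0,0,0,0,0,0]
}}

```text
time: 34.83
tool_pos: [0.3783, -0.2402, 0.0391]
tcp_rot: [-2.223, -2.219, 0.001]
wrist_force: [-4.4, 1.8, 11.6]
width: -0.002
grip_force: 5.7
```

The lamp key bottomed, with 11.6 N against the 4 N needed. Next is focus.

Call:
{"op": "move_arm", "data": {
  "series": [0,0,0,-3,0,0,0,0,-4.6,0,0,0,0,0,0,0,0,0,0,0,0,0,0,0,2.3,0,0,0,0,0,0,0,0,0,0]
}}

```text
time: 35.45
tool_pos: [0.3768, -0.2843, 0.0435]
tcp_rot: [-2.221, -2.216, 0.0]
wrist_force: [-1.5, 1.1, 2.2]
width: -0.0
grip_force: 0.9
```

Call:
{"op": "move_arm", "data": {
  "series": [0,0,0,0.3,0,0,0,0,0,0,0.3,0,0,0,0,0,0,0.1,0,0,0,0,0,0,0,0,0,0]
}}

```text
time: 35.95
tool_pos: [0.3783, -0.2856, 0.0392]
tcp_rot: [-2.223, -2.218, -0.0]
wrist_force: [-3.6, 4.3, 9.7]
width: 0.003
grip_force: 4.6
```

Call:
{"op": "move_arm", "data": {
  "series": [0,0,0,-3,0,0,0,0,-5.0,0.1,0,0,0,0,0,0,0,0,0,0,0,0,0,0,2.3,0,0,0,0,0,0,0,0,0,0]
}}

```text
time: 36.58
tool_pos: [0.3781, -0.3346, 0.0438]
tcp_rot: [-2.221, -2.217, -0.0]
wrist_force: [-1.6, 0.1, 1.5]
width: 0.002
grip_force: 0.8
```

Call:
{"op": "move_arm", "data": {
  "series": [0,0,0,0.3,0,0,0,0,0,0,0.3,0,0,0,0,0,0,0.1,0,0,0,0,0,0,0,0,0,0]
}}

```text
time: 37.08
tool_pos: [0.3793, -0.3357, 0.0392]
tcp_rot: [-2.223, -2.219, -0.0]
wrist_force: [-2.7, 3.5, 8.5]
width: 0.0
grip_force: 4.1
```

Call:
{"op": "move_arm", "data": {
  "series": [0,0,0,0,0,0,0,0,0,0,-5,0,0,0,0,0,0,-5,0,0,0,0,0,0,-4,0,0,0,0,0,0,0,0,0,0]
}}

```text
time: 37.7
tool_pos: [0.3818, -0.3385, 0.183]
tcp_rot: [2.217, 2.212, 0.0]
wrist_force: [0.2, -0.4, -0.0]
width: 0.002
grip_force: 0.0
```

Run:
```python
from look import *
state();a=read_camera("scene")[120:300,60:450];b=read_camera("side")[170:420,100:400]
o=np.zeros((600,700,3),np.uint8);o[:323]=cv2.resize(a,(700,323));o[323:,:332]=cv2.resize(b,(332,277));save("end",o)
```

```text
t 37.70 p [ 0.3818 -0.3385  0.183 ] yaw 89.9 tilt 0.6 F [ 0.2051 -0.3559 -0.0361] w 0.002 g 0.0
```

View pics/end.png

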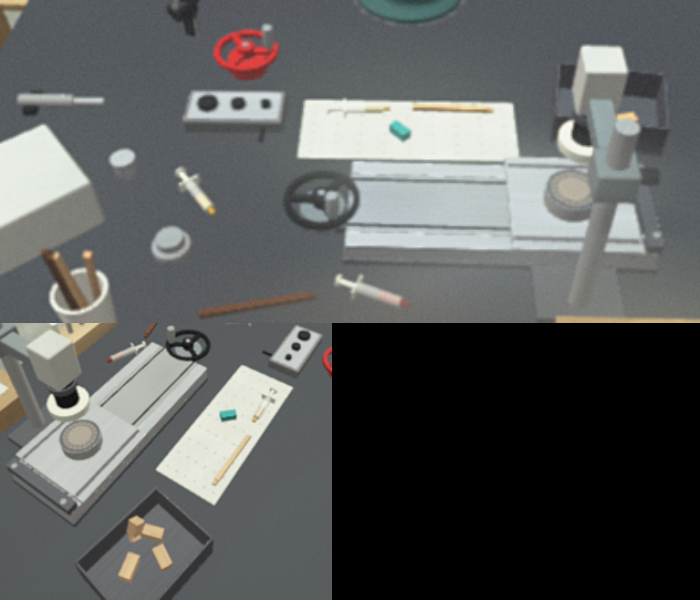

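The four offcuts are in the bin, the plate is at the stop, and the other items have not moved.

```bash
python3 -c "
from workcell import *
print(finish_job())"
```

```text
the job is handed in; nothing more can be done
None
```

The job is handed in: all four offcuts present went into the scrap bin, the slide plate was wound clockwise to its end stop, then lamp, focus and picture were pressed fully down in that order, in about 38 s of the 210 s allowed; no verdict came back.

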